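# Start the bread oven with its sprung key switch

### The job

Light the bread oven: take the red key out of the wooden key rest, stand it in the keyway of the oven's start switch and push it fully home past the sticky pins, wiggling it a little if it catches, and only then turn it a quarter turn clockwise to the stop. The switch springs back if let go, so finish while still holding the key, pushed home and turned against the stop; leave the other keys and everything else on the table where they are.

Things in the scene. Friction and masses are not known exactly. Their poses are not given: they have to be found in the camera images.
- key_red: The key to use: red bow, about 60 g, 83 mm long, standing upright, blade down, in one of the three slots of the key rest (which colour stands where varies). Origin at the pointed tip of the blade; z up along the key to its bow, x across the width of blade and bow, y across their thickness. The same after a half turn about z: it fits either way round.
- key_red_tip (a point): Tip of the red key's blade, its lowest point, same place and axes as the key's origin. Steel blade 14 mm wide (x), 5 mm thick (y), from z = 0 to 32 mm, its lowest 14 mm tapering in width to the point; then a steel shoulder 28 (x) x 18 (y) mm from z = 32 to 37 mm.
- key_red_bow (a point): On the red key's axis 62 mm above the tip, in its flat plastic bow, which is 36 mm wide (x), 10 mm thick (y) and spans z = 37 to 83 mm of the key: a good point to pinch, fingers closing across the thickness (y).
- rest: Dark wooden key rest, fixed, 60 (x) x 230 (y) x 40 (z) mm, origin at the centre of its underside. Three upright slots, 17 mm along x, 8 mm along y, 36 mm deep, lie at y = -80, 0 and +80 mm. Keys stand with the shoulder on its top, the tip 8 mm above the table; a key comes out when lifted 32 mm straight up. Place and yaw vary.
- switch: The oven's start switch, fixed: grey enclosure 150 (x) x 130 (y) x 45 (z) mm, origin at the centre of its underside. In the middle of its top, on a yellow disc, a round steel lock turret 54 mm across rises from 45 to 85 mm above the table. Place and yaw vary; switch and key rest may change sides of the table.
- keyway (a point): Centre of the keyway's mouth in the top face of the turning brass plug, 85 mm above the table; z up, x along the keyway's long side (at rest 45 degrees anticlockwise, from above, of the switch's x); turns with the plug. Keyway 16 x 6.5 mm, 40 mm deep, its mouth flared to 21 x 11.5 mm over the top 4 mm. Key home: shoulder on the plug's face, tip 32 mm below the mouth.
- plug (a joint): Turn of the lock plug in rad: 0 at rest, growing clockwise seen from above, hard stop at 1.52 (a quarter turn). A spring pulls it back to 0: about 0.04 N m at rest and 0.16 N m at the stop, plus 0.02 N m friction. The key has about 0.12 rad of play in the keyway either way, so the hand turns that much further than the plug: keep turning until the stop is felt.
- key_yellow: Another key, not to be used, shaped just like the red one but with a yellow bow, standing in the rest. Origin at the tip of its blade.
- key_blue: Another key, not to be used, shaped just like the red one but with a blue bow, standing in the rest. Origin at the tip of its blade.
- bowl: Bystander: steel mixing bowl, 140 mm across, 70 mm high. Origin at the centre of its underside.
- rolling_pin: Bystander: white rolling pin with red handles, lying, 430 mm long, 48 mm thick. Origin under its middle.
- shaker: Bystander: small aluminium salt shaker, 44 mm across, 85 mm high. Origin at the centre of its underside.
- scraper: Bystander: bench scraper lying flat, steel blade 75 x 110 mm with a wooden grip 18 mm high. Origin near the grip.
- pastry_brush: Bystander: pastry brush lying on the table, about 200 mm long. Origin under its middle.
- mug: Bystander: blue mug, 80 mm across, 90 mm high. Origin at the centre of its underside.
- pin_a (a joint): Retreat in m of the sticky spring pin that sticks out 5.5 mm into the keyway from its +x narrow end, 8 mm below the mouth: 0 as it stands, about 0.0045 when the blade has passed. The key's tapered tip pushes it aside; both pins together resist a straight push with up to about 15 N.
- pin_b (a joint): Retreat in m of the sticky spring pin that sticks out 5.5 mm into the keyway from its -x narrow end, 15 mm below the mouth: 0 as it stands, about 0.0045 when the blade has passed. The key's tapered tip pushes it aside; both pins together resist a straight push with up to about 15 N.
Things that resemble listed ones, but are neither listed nor needed, are in the scene too. There is more than one size of the rest; the job needs the smaller.

How it is judged:
By the outcome, as a careful person would: the job done as asked, in the order asked, and still so for the second after the job is handed in, while the arm keeps its last pose, push and grip.
It also fails if it takes over 56 s, if anything falls off the work surface, if the arm or the gripper's body presses on something with over 40 N, if the wrist force passes 120 N, or if a joint passes its speed limit or range.

### The arm

A 7-joint arm with a two-finger parallel gripper is mounted at the origin on the work surface. World frame = base frame: x ahead of the robot, y to its left, z up, the work surface at z = 0. Lengths are in m, angles in rad, forces in N, time in s.
With the tool pointing down it reaches from about 0.425 to 0.925 m from the base axis. Payload 6.8 kg.
Tool frame: the origin (TCP) lies midway between the tips of the shut fingers; the grasp point (between the pads) lies 19 mm behind it (ctrl.grasp_offset is the distance from the TCP to the grasp point, in m); x points along the fingers, z is the direction in which the jaws open and shut, and the axes are right-handed (so a half turn about x gives the same grasp; the last joint's range is limited). The gripper opens to 85 mm and grips with 20 to 120 N. Pads are 22 mm wide; open, the fingers measure 114 mm over their backs; the gripper's body (76 mm by 85 mm) begins 54 mm behind the grasp point. The pads swing forward as they close: fully open they stand 13 mm farther back than shut.
Start: joints at [1.153, 0.477, 0.022, 1.555, -0.011, 1.109, -0.083], TCP at [0.206, -0.643, 0.202] pointing down, gripper open.
Joint ranges: [-2.96, 2.96], [-0.34, 2.1], [-1.41, 1.46], [0.24, 2.44], [-1.37, 4.51], [0.17, 1.92], [-2.96, 2.96]. Speed limits (rad/s): [2.39, 2.39, 3.14, 3.14, 3.14, 3.14, 3.14].

### API

Orientations are given as [roll, pitch, yaw] about the fixed x, y, z axes, in that order (R = Rz(yaw) Ry(pitch) Rx(roll)).
In Python, from rig import sensors, vision, finish_job, ctrl gives the robot as it stands.
- The arm moves only by the shell command python3 -m creep 'ROWS' [FORCE]. ROWS is a JSON object of lists of equal length, an entry for each row: "turn": the turn, a rotation vector about the world's x, y, z in degrees, a list of three; "translation": the shift along the world's x, y, z in m, a list of three; "hand": the gripper's target within -1 to 1 (fully open at 1, half-way at 0, shut at -1). In form: {"turn": [[wx, wy, wz], ...], "translation": [[x, y, z], ...], "hand": [hand, ...]}. A call has 1 to 20 rows; each row is the pose to reach, as a shift and turn from the pose measured when the call began; what a row does not reach only later rows make up. A row lasts 1/8 s, in which the tool goes at most 62.5 mm and 10.7 degrees, less where a joint would pass 70% of its speed; a pose out of reach is approached as far as the arm can. A call with a gripper value outside its range is refused whole. The fingers move at their own pace and stop on an object; FORCE is the grip in N (left out, the last holds). Time passes only in rows, so rows that repeat a pose let the fingers close. It gives the time, the measured TCP pose, the force and the opening at its end, in the units of the state.
- sensors.state(): the state, without advancing time (a new reading comes with each control period).
- vision.get_image(name): name is "side" or "top" or "wrist"; returns the picture (384x512x3 uint8, red, green, blue); there is no depth.
- vision.get_calibration(name): a dict with "K" (3x3 intrinsics, pixels), "D" ([k1, k2, p1, p2, k3] as OpenCV has them; the pictures are not rectified), "rvec" (rotation vector, rad) and "tvec" (3), from world to camera coordinates, as OpenCV has them. Camera axes: x right, y down, z forward; pixel columns grow to the right and rows downward; lengths in m; the calibration is good to about 2 mm. A picture is of the moment at which its call begins: read the wrist's pose just before it. get_calibration takes no time and is no camera call; for the wrist camera it gives the pose at the moment of the call.
- finish_job(): hands the job in, once; it reports no verdict.
The state is a dict: "time_s": time; "joint_pos": joint angles; "qd": joint speeds; "effort": joint torques, N m; "position": TCP position; "eef_rot": TCP orientation; "contact_force": force on the tool from outside, world axes, zero at the start; "ft_torque": the same for the moment, N m; "width": opening from 0.0 (shut) to 1.0 (fully open).
Only numpy, scipy, OpenCV 4.12 (cv2) and the standard library are available. Lean on these libraries where they do the work, as an engineer would, in place of code of your own. Each camera call takes 0.05 s, during which the arm holds its last target.

## Working session

There is one attempt and no reset: what is moved stays moved. The work goes in short steps, Python scripts to look and compute and a shell command to move; the robot and the scene stay as the last step left them, time stands still between calls to the robot, and variables do not carry over. Pictures are saved under pics/ and viewed, and the job is handed in when it is done.

```bash
ls; mkdir -p pics; python3 - <<'E'
from rig import sensors, vision, ctrl
import cv2
print(sensors.state()); print(ctrl.grasp_offset)
for n in ["top","side","wrist"]:
    im=vision.get_image(n); cv2.imwrite(f"pics/{n}0.png",im[:,:,::-1]); print(vision.get_calibration(n))
E
```

```text
pics
{'time_s': 0.0, 'joint_pos': array([ 1.152914  ,  0.47776479,  0.02233736,  1.55649533, -0.01150042,
        1.10930528, -0.08310604]), 'qd': array([-1.32707909e-03, -1.04295693e-03, -1.44961407e-03,  2.26157222e-03,
        2.40902319e-03, -1.27700894e-03,  4.40168258e-06]), 'effort': array([ 1.58398270e-04, -5.96449256e+01,  1.60786998e+00, -2.81195623e+01,
        1.24274803e-02,  9.34364536e-03,  3.50195614e-05]), 'position': array([ 0.20555178, -0.64223785,  0.20113088]), 'eef_rot': array([-3.06819326,  1.56895171,  1.95399509]), 'contact_force': array([ 0.76358587, -0.40871994,  0.04635479]), 'ft_torque': array([-0.0515573 ,  0.01304528,  0.04325392]), 'width': 1.0004114022852153}
0.0187
{'K': array([[470.72279639,   0.        , 251.97841997],
       [  0.        , 470.72279639, 192.40199817],
       [  0.        ,   0.        ,   1.        ]]), 'D': array([0.02133217, 0.        , 0.        , 0.        , 0.        ]), 'rvec': array([ 2.14066083, -2.18374826,  0.13442892]), 'tvec': array([0.02978674, 0.50634232, 1.5132202 ])}
{'K': array([[448.54785866,   0.        , 260.0279835 ],
       [  0.        , 448.54785866, 194.47354978],
       [  0.        ,   0.        ,   1.        ]]), 'D': array([-0.12071114,  0.        ,  0.        ,  0.        ,  0.        ]), 'rvec': array([ 2.15892619, -0.13283262,  0.05093927]), 'tvec': array([-0.48338587,  0.1275265 ,  1.14197365])}
{'K': array([[292.5203795 ,   0.        , 256.95140424],
       [  0.        , 292.5203795 , 192.56230934],
       [  0.        ,   0.        ,   1.        ]]), 'D': array([-0.0686865,  0.       ,  0.       ,  0.       ,  0.       ]), 'rvec': array([-2.32218895,  1.69441735,  0.2717355 ]), 'tvec': array([-0.67349389, -0.04119798,  0.38007142])}
```

View pics/top0.png

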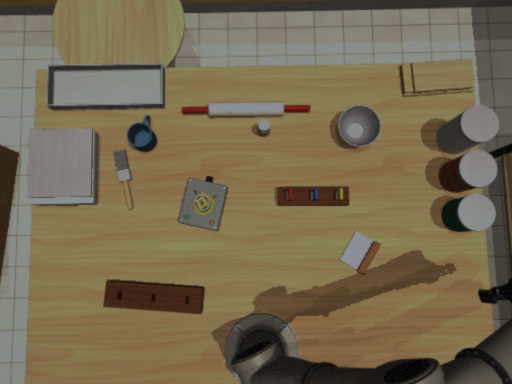

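View pics/side0.png

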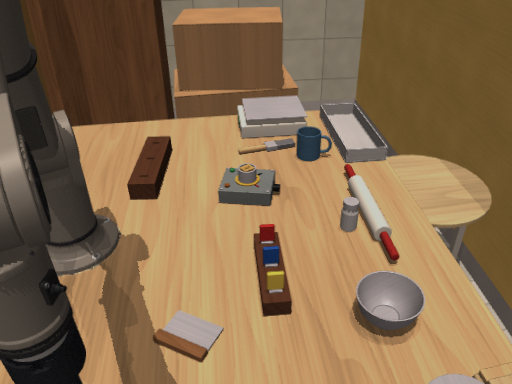

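View pics/wrist0.png

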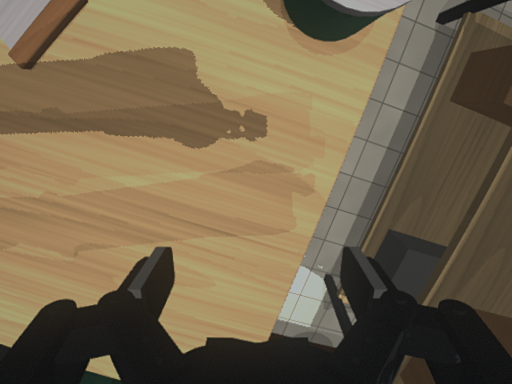

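The top view shows the smaller rest with keys at about (313,196), with red leftmost at (289,195). The switch is at (204,204) with its turret at (204,203). The large empty rest at (154,296) is a decoy.

```bash
cat > h.py <<'E'
import numpy as np, cv2
from rig import sensors, vision, ctrl
def ray(cal,px):
    px=np.array(px,float).reshape(-1,1,2)
    u=cv2.undistortPoints(px,cal["K"],cal["D"]).reshape(-1,2)
    R,_=cv2.Rodrigues(cal["rvec"]); t=np.array(cal["tvec"]).ravel()
    o=-R.T@t
    d=np.c_[u,np.ones(len(u))]@R
    return o,d
def plane(cal,px,z):
    o,d=ray(cal,px); return o+d*((z-o[2])/d[:,2])[:,None]
def proj(cal,P):
    return cv2.projectPoints(np.array(P,float).reshape(-1,3),cal["rvec"],cal["tvec"],cal["K"],cal["D"])[0].reshape(-1,2)
def tri(c1,p1,c2,p2):
    o1,d1=ray(c1,p1);o2,d2=ray(c2,p2);d1=d1[0]/np.linalg.norm(d1[0]);d2=d2[0]/np.linalg.norm(d2[0])
    s=np.linalg.lstsq(np.c_[d1,-d2],o2-o1,rcond=None)[0]
    a=o1+s[0]*d1;b=o2+s[1]*d2
    return (a+b)/2,np.linalg.norm(a-b)
def cents(im,kind,roi=None,amin=8):
    hsv=cv2.cvtColor(im,cv2.COLOR_RGB2HSV); 
    r={"red":[((0,150,60),(6,255,255)),((174,150,60),(180,255,255))],"blue":[((105,140,60),(125,255,255))],"yellow":[((24,150,110),(33,255,255))]}[kind]
    m=sum(cv2.inRange(hsv,a,b) for a,b in r)
    if roi is not None:
        k=np.zeros_like(m);k[roi[1]:roi[3],roi[0]:roi[2]]=1;m=m*k
    n,l,st,c=cv2.connectedComponentsWithStats(m)
    return m,[(c[i].round(2),st[i]) for i in range(1,n) if st[i][4]>=amin]
E
python3 - <<'E'
from h import *
im=cv2.imread("pics/top0.png")[:,:,::-1].copy(); cal=vision.get_calibration("top"); cs=vision.get_calibration("side")
si=cv2.imread("pics/side0.png")[:,:,::-1].copy()
for k in ["red","blue","yellow"]:
    a=cents(im,k,(270,180,355,212))[1]; b=cents(si,k,(250,215,295,300))[1]
    print(k,a,b, plane(cal,[a[0][0]],.08), tri(cal,a[0][0],cs,b[0][0]) if b else 0)
hsv=cv2.cvtColor(im,cv2.COLOR_RGB2HSV)
a=cents(im,"yellow",(180,180,230,230))[1];print(a)
E
python3 - <<'E'
import cv2
im=cv2.imread("pics/top0.png")
cv2.imwrite("pics/z1.png",cv2.resize(im[165:245,170:250],None,fx=7,fy=7,interpolation=cv2.INTER_CUBIC))
cv2.imwrite("pics/z2.png",cv2.resize(im[175:217,265:360],None,fx=8,fy=8,interpolation=cv2.INTER_CUBIC))
E
```

```text
red [(array([290.36, 193.69]), array([288, 188,   5,  13,  45], dtype=int32))] [(array([266.63, 232.25]), array([259, 224,  16,  17, 239], dtype=int32))] [[ 0.49435978 -0.10162219  0.08      ]] (array([ 0.49355806, -0.10249069,  0.06928736]), np.float64(0.004048029343345484))
blue [(array([315. , 193.5]), array([314, 189,   3,  10,  30], dtype=int32))] [(array([270.76, 254.22]), array([263, 246,  16,  18, 250], dtype=int32))] [[ 0.49342736 -0.17977023  0.08      ]] (array([ 0.49269138, -0.18119291,  0.06928005]), np.float64(0.0039060536756676976))
yellow [(array([341.12, 192.48]), array([340, 188,   3,  11,  25], dtype=int32))] [(array([275.16, 272.59]), array([267, 271,  17,   4,  58], dtype=int32))] [[ 0.49505275 -0.26268971  0.08      ]] (array([ 0.49155   , -0.26077884,  0.08903068]), np.float64(0.004884788256483644))
[(array([206.42, 205.76]), array([193, 193,  21,  21,  71], dtype=int32))]
```

View pics/z1.png

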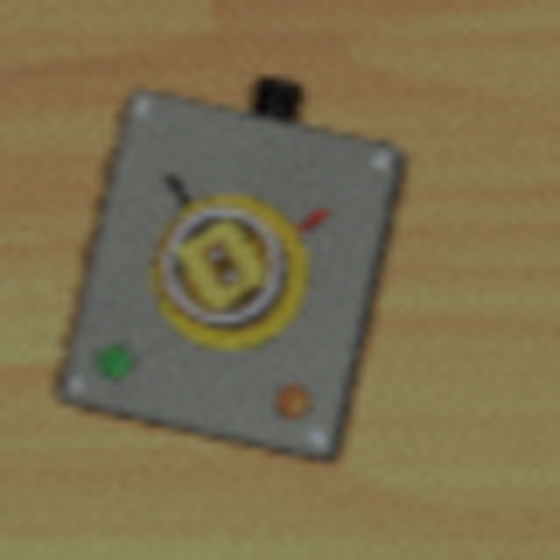

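View pics/z2.png

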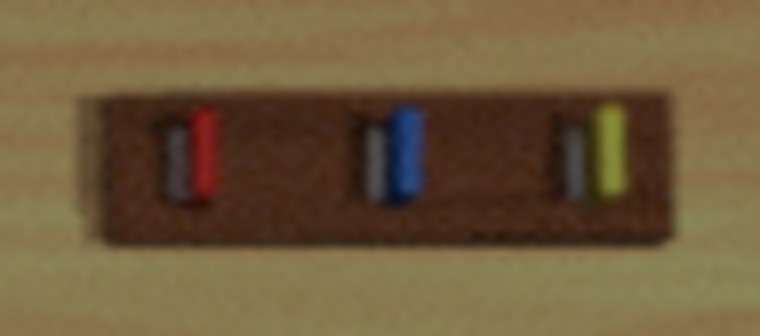

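```bash
cat >> h.py <<'E'
from scipy.spatial.transform import Rotation as Ro
def pose():
    s=sensors.state(); R=Ro.from_euler("xyz",s["eef_rot"]).as_matrix()
    return s,R
def jawyaw(R): return np.degrees(np.arctan2(R[1,2],R[0,2]))
E
python3 - <<'E'
from h import *
s,R=pose(); print(R.round(4),jawyaw(R))
cal=vision.get_calibration("top"); cs=vision.get_calibration("side")
print("turret",plane(cal,[(202,202.9)],.085))
print("encl", plane(cal,[(170+140/7,165+95/7),(170+400/7,165+150/7),(170+332/7,165+458/7),(170+65/7,165+400/7)],.045))
print("rest", plane(cal,[(265+105/8,175+95/8),(265+672/8,175+95/8),(265+672/8,175+240/8),(265+105/8,175+240/8)],.04))
w=vision.get_calibration("wrist");Rw=cv2.Rodrigues(w["rvec"])[0]; o=-Rw.T@w["tvec"]; print("cam",o-s["position"],Rw[2], "in tool", R.T@(o-s["position"]), R.T@Rw[2])
E
```

```text
[[-5.000e-04  9.524e-01  3.049e-01]
 [ 1.300e-03  3.049e-01 -9.524e-01]
 [-1.000e+00 -1.000e-04 -1.400e-03]] -72.24991880184066
turret [[0.47006613 0.17815333 0.085     ]]
encl [[0.55437108 0.22060447 0.045     ]
 [0.52620395 0.10011691 0.045     ]
 [0.38417446 0.13329318 0.045     ]
 [0.41327317 0.25566655 0.045     ]]
rest [[ 0.52213551 -0.06590643  0.04      ]
 [ 0.51757804 -0.29702863  0.04      ]
 [ 0.45826506 -0.29437416  0.04      ]
 [ 0.46278635 -0.06431669  0.04      ]]
cam [0.07510677 0.02455954 0.17173372] [-0.29646654 -0.0935092  -0.95045443] in tool [-0.17173943  0.07900443 -0.00073261] [ 9.50481179e-01 -3.10782125e-01  1.84954666e-06]
```

```bash
python3 -m creep '{"turn":[[0,0,9],[0,0,18],[0,0,27],[0,0,36],[0,0,45],[0,0,54],[0,0,63],[0,0,72],[0,0,81],[0,0,90],[0,0,99],[0,0,108],[0,0,117],[0,0,126],[0,0,135],[0,0,144],[0,0,153],[0,0,161.1],[0,0,161.1],[0,0,161.1]],"translation":[[0.016,0.03,0.005],[0.032,0.06,0.01],[0.048,0.09,0.015],[0.064,0.12,0.02],[0.08,0.15,0.025],[0.096,0.18,0.03],[0.112,0.21,0.035],[0.128,0.24,0.04],[0.144,0.27,0.045],[0.16,0.30,0.05],[0.176,0.33,0.05],[0.192,0.36,0.05],[0.208,0.39,0.05],[0.224,0.42,0.05],[0.24,0.45,0.05],[0.256,0.48,0.05],[0.272,0.51,0.05],[0.2865,0.541,0.05],[0.2865,0.541,0.05],[0.2865,0.541,0.05]],"hand":[1,1,1,1,1,1,1,1,1,1,1,1,1,1,1,1,1,1,1,1]}' 40
python3 - <<'E'
from h import *
s,R=pose(); print(s["time_s"],s["position"],jawyaw(R),s["joint_pos"].round(2),R[:,0])
cal=vision.get_calibration("wrist");im=vision.get_image("wrist");cv2.imwrite("pics/w1.png",im[:,:,::-1])
import pickle;pickle.dump((cal,im),open("w1.pkl","wb"))
E
```

```text
time_s: 2.65
position: [0.4917, -0.1021, 0.251]
eef_rot: [2.751, 1.569, -1.983]
contact_force: [-0.2, -0.5, -1.2]
width: 0.998
2.65 [ 0.49166261 -0.10214151  0.2510401 ] 88.75254377251751 [ 0.72  0.22 -0.73  1.86  0.16  1.12  1.48] [-7.70204816e-04 -1.76149144e-03 -9.99998152e-01]
```

View pics/w1.png

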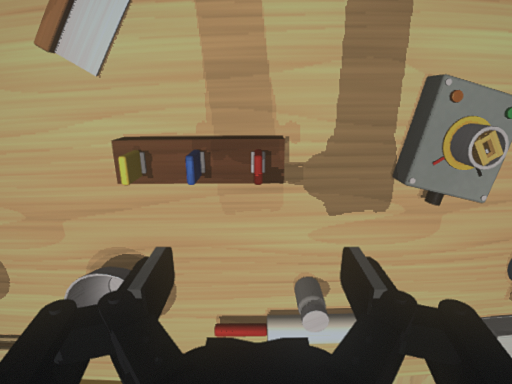

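```bash
python3 - <<'E'
from h import *
import pickle
cal,im=pickle.load(open("w1.pkl","rb"))
print(proj(cal,[[.4917,-.1021,.251],[.4918,-.1004,.09],[.4918,-.1004,.045],[.47,.178,.085]]))
top=vision.get_calibration("top");sid=vision.get_calibration("side")
for k in ["red","blue","yellow"]:
    m,a=cents(im,k,(100,130,300,190)); print(k,a)
    ys,xs=np.nonzero(m); r=cv2.minAreaRect(np.c_[xs,ys].astype(np.float32)); print(r, plane(cal,[a[0][0]],.085), "side tri",)
cv2.imwrite("pics/z3.png",cv2.resize(im[120:200,230:300,::-1],None,fx=7,fy=7,interpolation=cv2.INTER_CUBIC))
cv2.imwrite("pics/z4.png",cv2.resize(im[65:215,390:512,::-1],None,fx=4,fy=4,interpolation=cv2.INTER_CUBIC))
E
```

```text
[[256.19478975 228.39117528]
 [258.32122719 170.07086275]
 [258.24965236 162.08660241]
 [487.7443761  147.90709758]]
red [(array([257.78, 167.32]), array([254, 150,   9,  34, 241], dtype=int32))]
((258.0, 166.5), (8.0, 33.0), 0.0) [[ 0.48964928 -0.10098529  0.085     ]] side tri
blue [(array([189.33, 169.47]), array([186, 156,   8,  28, 165], dtype=int32))]
((189.5862274169922, 169.5345001220703), (27.405012130737305, 6.560593128204346), 85.2363510131836) [[ 0.49042915 -0.18239036  0.085     ]] side tri
yellow [(array([121.27, 157.33]), array([118, 156,   7,   5,  15], dtype=int32)), (array([120.1, 170.1]), array([119, 166,   3,   8,  10], dtype=int32)), (array([124.3, 181.8]), array([121, 178,   8,   7,  20], dtype=int32))]
((122.79095458984375, 170.1063690185547), (28.728601455688477, 6.477532863616943), 81.46923065185547) [[ 0.47360531 -0.26285856  0.085     ]] side tri
```

View pics/z3.png

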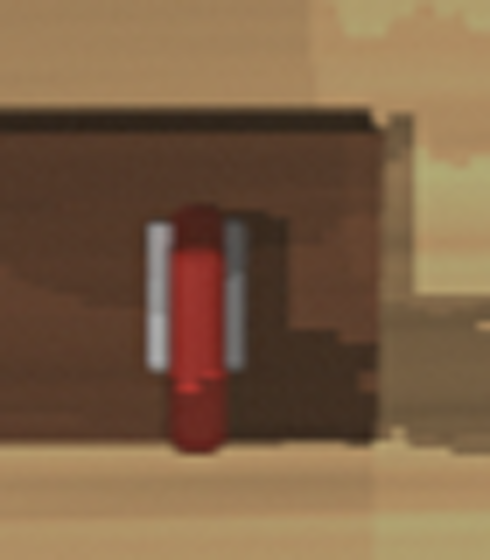

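View pics/z4.png

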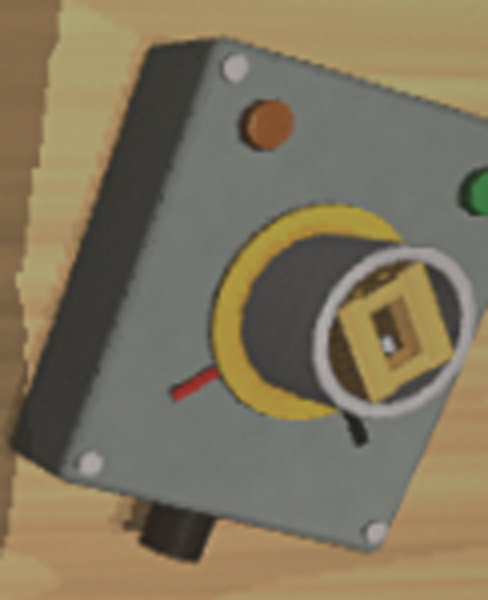

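The wrist view shows the red bow at (258.3,167) and its shoulder centre at row 162. Both match x=0.492, y=-0.1003. The keyway mouth is near (487,149). I'll descend and grip.

```bash
python3 -m creep '{"turn":[[0,0,0],[0,0,0],[0,0,0],[0,0,0],[0,0,0],[0,0,0],[0,0,0],[0,0,0],[0,0,0],[0,0,0],[0,0,0]],"translation":[[0,0.0018,-0.02],[0,0.0018,-0.045],[0,0.0018,-0.07],[0,0.0018,-0.095],[0,0.0018,-0.12],[0,0.0018,-0.145],[0,0.0018,-0.165],[0,0.0018,-0.18],[0,0.0018,-0.19],[0,0.0018,-0.198],[0,0.0018,-0.198]],"hand":[1,1,1,1,1,1,0.6,0.4,0.2,0,0]}' 90
python3 - <<'E'
from h import *
s,R=pose(); print(s["time_s"],s["position"],jawyaw(R))
im=vision.get_image("wrist");cv2.imwrite("pics/w2.png",im[:,:,::-1])
E
```

```text
time_s: 4.08
position: [0.4914, -0.1008, 0.0528]
eef_rot: [2.588, 1.569, -2.147]
contact_force: [-0.2, -0.5, -0.6]
width: 0.499
4.075 [ 0.49141807 -0.10081655  0.05283183] 88.70340435804579
```

View pics/w2.png

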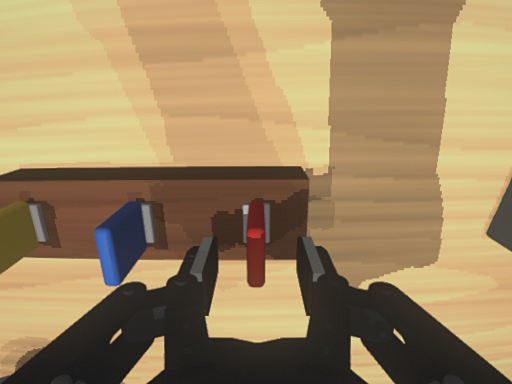

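The red bow at (257,250) is centred between the pads at 205 and 310. Closing now.

```bash
python3 -m creep '{"turn":[[0,0,0],[0,0,0],[0,0,0],[0,0,0],[0,0,0],[0,0,0]],"translation":[[0,0,0],[0,0,0],[0,0,0],[0,0,0],[0,0,0],[0,0,0]],"hand":[-0.6,-1,-1,-1,-1,-1]}' 90
python3 - <<'E'
from h import *
s,R=pose(); print(s["time_s"],s["position"],jawyaw(R),s["width"],s["contact_force"],s["ft_torque"])
E
```

```text
time_s: 4.88
position: [0.4922, -0.101, 0.0539]
eef_rot: [-2.94, 1.568, -1.392]
contact_force: [-0.7, -1.0, 5.1]
width: 0.078
4.875 [ 0.49224715 -0.10099429  0.05389772] 88.69923724778508 0.07834242401914793 [-0.71751597 -0.99875898  5.07199377] [-0.04144648  0.31765537 -0.00876811]
```

```bash
python3 -m creep '{"turn":[[0,0,0],[0,0,0],[0,0,0],[0,0,0],[0,0,0],[0,0,0],[0,0,0],[0,0,0],[0,0,0]],"translation":[[0,0,0.008],[0,0,0.02],[0,0,0.035],[0,0,0.055],[0,0,0.08],[0,0,0.105],[0,0,0.13],[0,0,0.15],[0,0,0.15]],"hand":[-1,-1,-1,-1,-1,-1,-1,-1,-1]}'
python3 - <<'E'
from h import *
s,R=pose(); print(s["time_s"],s["position"],jawyaw(R),s["width"],s["contact_force"],R[:,0],s["joint_pos"].round(2))
im=vision.get_image("wrist");cv2.imwrite("pics/w3.png",im[:,:,::-1])
im=vision.get_image("side");cv2.imwrite("pics/s3.png",im[:,:,::-1])
E
```

```text
time_s: 6.0
position: [0.4934, -0.101, 0.2059]
eef_rot: [-2.279, 1.565, -0.731]
contact_force: [0.0, -0.0, -1.1]
width: 0.079
6.0 [ 0.49335346 -0.10096966  0.20592759] 88.69573999277263 0.07854424769176242 [ 0.03778716 -0.03162735 -1.09300576] [ 0.00411615 -0.00369376 -0.99998471] [ 0.7   0.27 -0.73  1.92  0.21  1.03  1.43]
```

View pics/w3.png

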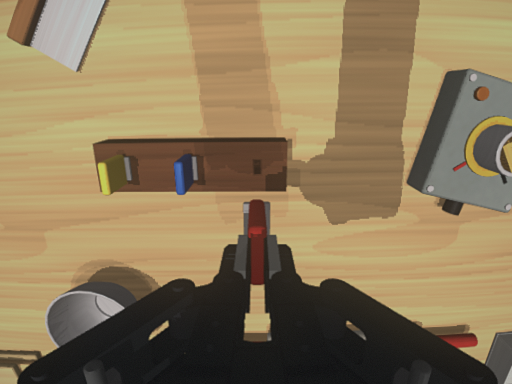

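View pics/s3.png

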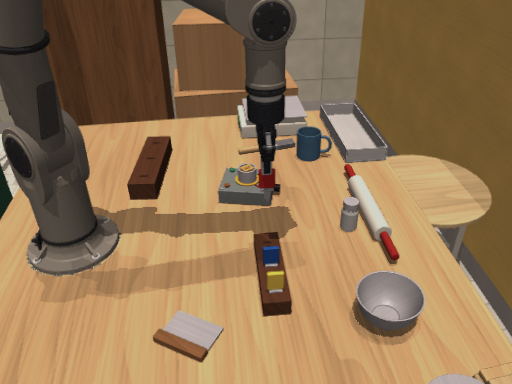

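The key is held with its shoulder at (257,207) and its slot is empty. The blue and yellow keys still stand. Now I'll move over the keyway and look.

```bash
python3 -m creep '{"turn":[[0,0,4],[0,0,8],[0,0,12],[0,0,16],[0,0,20],[0,0,24],[0,0,28],[0,0,32.9],[0,0,32.9],[0,0,32.9]],"translation":[[-0.003,0.03,0],[-0.006,0.065,0],[-0.009,0.1,0],[-0.012,0.14,0],[-0.015,0.18,0],[-0.018,0.22,0],[-0.021,0.255,0],[-0.0234,0.279,0],[-0.0234,0.279,0],[-0.0234,0.279,0]],"hand":[-1,-1,-1,-1,-1,-1,-1,-1,-1,-1]}'
python3 - <<'E'
from h import *
import pickle
s,R=pose(); print(s["time_s"],s["position"],jawyaw(R),s["width"],R.round(4),s["joint_pos"].round(2))
cal=vision.get_calibration("wrist")
im=vision.get_image("wrist");cv2.imwrite("pics/w4.png",im[:,:,::-1])
pickle.dump((cal,im,s),open("w4.pkl","wb"))
im2=vision.get_image("side");cv2.imwrite("pics/s4.png",cv2.resize(im2[80:230,180:330,::-1],None,fx=4,fy=4,interpolation=cv2.INTER_CUBIC))
cv2.imwrite("pics/w4z.png",cv2.resize(im[100:300,160:360,::-1],None,fx=3,fy=3,interpolation=cv2.INTER_CUBIC))
E
```

```text
time_s: 7.35
position: [0.4684, 0.1769, 0.2033]
eef_rot: [2.86, 1.568, -1.302]
contact_force: [0.1, 0.6, -0.1]
width: 0.076
7.35 [0.46836312 0.17691679 0.20326741] 121.53978607275388 0.07593986107820269 [[ 9.000e-04 -8.523e-01 -5.231e-01]
 [-3.200e-03 -5.231e-01  8.523e-01]
 [-1.000e+00  9.000e-04 -3.100e-03]] [ 0.31  0.32 -0.95  1.92  0.31  1.06  1.35]
```

View pics/w4z.png

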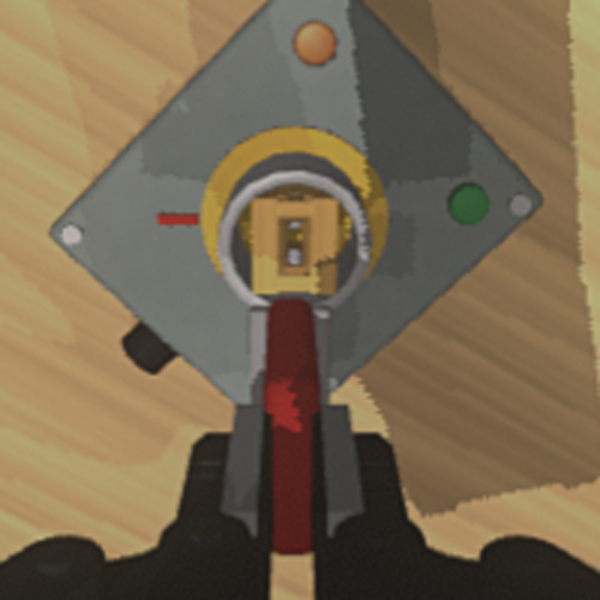

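View pics/s4.png

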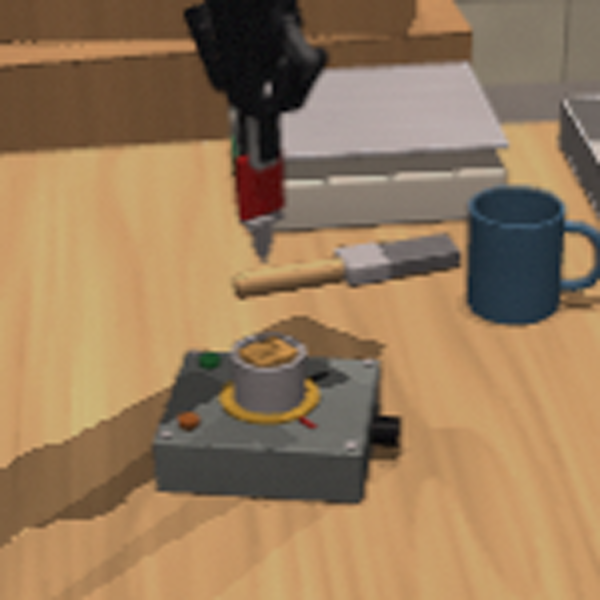

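```bash
python3 - <<'E'
from h import *
import pickle
cal,im,s=pickle.load(open("w4.pkl","rb"))
R=Ro.from_euler("xyz",s["eef_rot"]).as_matrix()
def z(x,y): return ((x+.5)/3-.5+160,(y+.5)/3-.5+100)
for nm,p in dict(flarec=(294.5,246),top=(294.5,217),bot=(294.5,275),l=(277,246),r=(312,246),ringl=(217,240),ringr=(372,240)).items():
    P=plane(cal,[z(*p)],.085)[0]; print(nm,P.round(4),"tool", (R.T@(P-s["position"])).round(4))
tip=s["position"]+R[:,0]*.046; print("tip est",tip)
# shoulder top corners & bow far edge expected
for k in [(-.0094,.014,.009),(-.0094,.014,-.009),(-.0094,-.014,.009),(-.0094,-.014,-.009),(-.037,.018,.005),(-.037,.018,-.005),(-.037,-.018,.005),(-.037,-.018,-.005)]:
    # tool x = down
    P=s["position"]+R@np.array([-(-.0094)if abs(k[0])<.02 else -.037,k[1],k[2]]); q=proj(cal,[P])[0]; print(k,q,((q-[160,100]+.5)*3-.5).round(1))
# top cam
t=vision.get_calibration("top"); 
E
```

```text
flarec [0.4697 0.1794 0.085 ] tool [ 0.1183 -0.0026  0.0018]
top [0.461  0.1741 0.085 ] tool [0.1183 0.0076 0.0018]
bot [0.4786 0.1849 0.085 ] tool [ 0.1183 -0.013   0.0018]
l [0.4729 0.1743 0.085 ] tool [ 0.1183 -0.0026 -0.0042]
r [0.4666 0.1846 0.085 ] tool [ 0.1182 -0.0026  0.0078]
ringl [0.4818 0.1557 0.085 ] tool [ 0.1183 -0.0005 -0.0247]
ringr [0.454  0.2009 0.085 ] tool [ 0.1182 -0.0004  0.0284]
tip est [0.46840315 0.17677156 0.15726766]
(-0.0094, 0.014, 0.009) [269.33553417 202.35030685] [329.  308.1]
(-0.0094, 0.014, -0.009) [241.9818076  202.35211882] [246.9 308.1]
(-0.0094, -0.014, 0.009) [268.78146904 240.60633154] [327.3 422.8]
(-0.0094, -0.014, -0.009) [242.64449095 240.60769077] [248.9 422.8]
(-0.037, 0.018, 0.005) [265.24076332 226.12482289] [316.7 379.4]
(-0.037, 0.018, -0.005) [245.36959249 226.12553678] [257.1 379.4]
(-0.037, -0.018, 0.005) [264.60738265 286.49936171] [314.8 560.5]
(-0.037, -0.018, -0.005) [246.24211199 286.49909258] [259.7 560.5]
```

```bash
python3 - <<'E'
from h import *
import pickle
cal,im,s=pickle.load(open("w4.pkl","rb"))
m,a=cents(im,"red",(235,190,275,290),5); 
hsv=cv2.cvtColor(im,cv2.COLOR_RGB2HSV)
red=((im[:,:,0].astype(int)-im[:,:,1])>35)&((im[:,:,0].astype(int)-im[:,:,2])>35)
for r in list(range(200,284,8)):
    xs=np.nonzero(red[r,235:280])[0]+235
    print(r,xs.min() if len(xs) else 0,xs.max() if len(xs) else 0)
for r in (204,206,208): print(im[r,236:280].mean(1).astype(int))
cv2.imwrite("pics/w4y.png",cv2.resize(im[195:290,225:290,::-1],None,fx=6,fy=6,interpolation=cv2.INTER_NEAREST))
R=Ro.from_euler("xyz",s["eef_rot"]).as_matrix()
for h in (-.037,0.0094): 
  for y in (.018,-.018): print(h,y,proj(cal,[s["position"]+R@np.array([h,y,0])])[0])
E
```

```text
200 252 260
208 249 262
216 249 262
224 249 264
232 248 265
240 251 263
248 251 263
256 251 263
264 251 263
272 251 262
280 251 263
[116 117 116 117 116 116 109 116 127 127 127 127 107  70  47  51  50  50
  52  50  49  48  50  50  49  46  44  44  73 114 132 134 132 104  74  75
  75  76  78  78  77  76  76  77]
[116 116 115 116 117 114 106 115 133 135 134 135 113  72  49  50  50  49
  51  49  50  49  48  50  48  48  47  45  59  75  86  88  88  79  72  75
  78  76  77  77  77  77  76  75]
[115 116 116 116 116 115 106 113 131 135 134 134 107  60  48  51  51  51
  52  51  50  49  47  50  49  46  46  45  53  73  82  81  80  75  75  76
  77  76  77  77  77  76  76  82]
-0.037 0.018 [255.30494467 226.12784731]
-0.037 -0.018 [255.42456505 286.50572585]
0.0094 0.018 [255.65047622 196.59317896]
0.0094 -0.018 [255.7203403  245.79355357]
```

View pics/w4y.png

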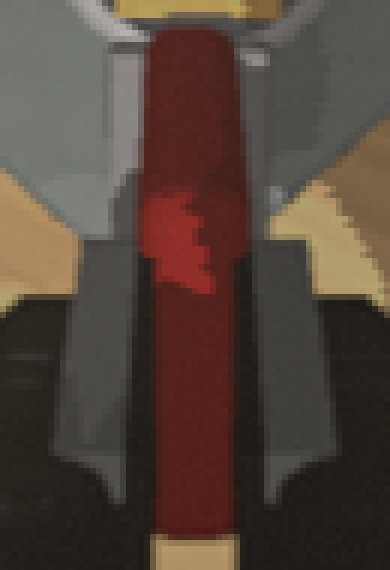

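```bash
python3 -m creep '{"turn":[[0.18,0.05,0],[0.18,0.05,0],[0.18,0.05,0],[0.18,0.05,0],[0.18,0.05,0],[0.18,0.05,0]],"translation":[[0.0013,0.0025,-0.01],[0.0013,0.0025,-0.025],[0.0013,0.0025,-0.04],[0.0013,0.0025,-0.055],[0.0013,0.0025,-0.055],[0.0013,0.0025,-0.055]],"hand":[-1,-1,-1,-1,-1,-1]}'
python3 - <<'E'
from h import *
import pickle
s,R=pose(); print(s["time_s"],s["position"],jawyaw(R),s["width"],R[:,0].round(4),s["contact_force"])
cal=vision.get_calibration("wrist")
im=vision.get_image("wrist")
pickle.dump((cal,im,s),open("w5.pkl","wb"))
im2=vision.get_image("side");pickle.dump(im2,open("s5.pkl","wb"));cv2.imwrite("pics/s5.png",cv2.resize(im2[110:210,200:300,::-1],None,fx=6,fy=6,interpolation=cv2.INTER_CUBIC))
cv2.imwrite("pics/w5.png",cv2.resize(im[120:240,200:320,::-1],None,fx=5,fy=5,interpolation=cv2.INTER_CUBIC))
t=vision.get_image("top");cv2.imwrite("pics/t5.png",cv2.resize(t[165:245,170:250,::-1],None,fx=7,fy=7,interpolation=cv2.INTER_CUBIC))
E
```

```text
time_s: 8.2
position: [0.4701, 0.1793, 0.1486]
eef_rot: [-1.611, 1.57, 0.509]
contact_force: [0.6, -0.2, -0.7]
width: 0.082
8.2 [0.470085   0.17929979 0.14860253] 121.48390440646622 0.08220453531955628 [ 6.e-04  3.e-04 -1.e+00] [ 0.55232287 -0.24425971 -0.67270398]
```

View pics/w5.png

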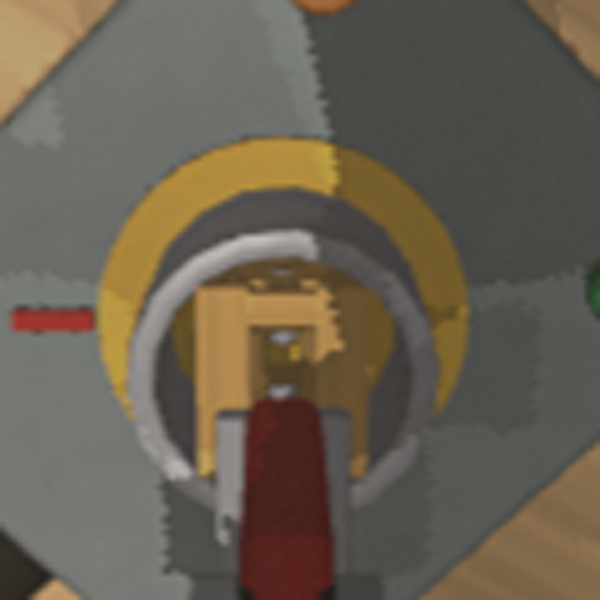

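View pics/s5.png

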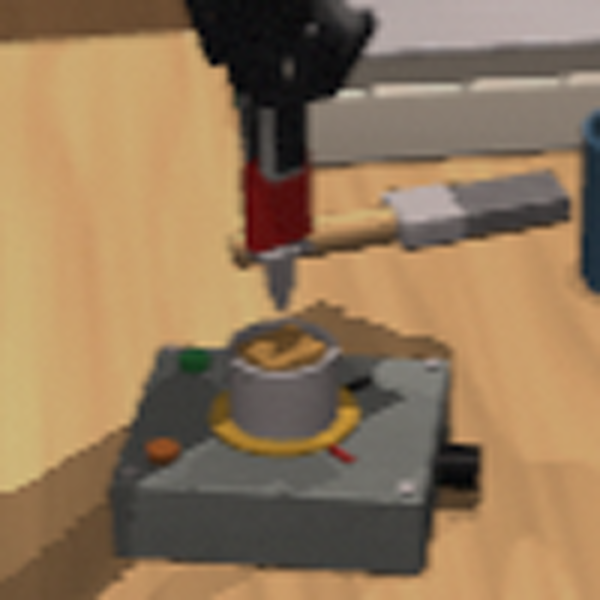

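```bash
python3 - <<'E'
from h import *
import pickle
cal,im,s=pickle.load(open("w5.pkl","rb"))
R=Ro.from_euler("xyz",s["eef_rot"]).as_matrix()
def z(x,y): return ((x+.5)/5-.5+200,(y+.5)/5-.5+120)
def show(nm,p,h):
    P=plane(cal,[z(*p)],h)[0]; print(nm,P.round(4),"tool",(R.T@(P-s["position"])).round(4))
show("ringl",(130,390),.085);show("ringr",(438,390),.085);show("flare l",(249,360),.085);show("flare r",(315,360),.085);show("flare far",(282,325),.085)
show("sh l",(216,415),.1396);show("sh r",(352,415),.1396);show("bow base far",(285,400),.1396)
# side view: tip
im2=pickle.load(open("s5.pkl","rb"));cs=vision.get_calibration("side")
tip=s["position"]+R[:,0]*.046
for P in [tip,[.4697,.1794,.085],s["position"]+R[:,0]*.0095,s["position"]-R[:,0]*.037]:
    q=proj(cs,[P])[0]; print(q,((q-[200,110]+.5)*6-.5).round(1))
E
```

```text
ringl [0.4847 0.158  0.085 ] tool [ 0.0636 -0.0012 -0.0258]
ringr [0.4573 0.2027 0.085 ] tool [ 0.0636 -0.0013  0.0266]
flare l [0.4695 0.1725 0.085 ] tool [ 0.0636  0.0041 -0.0055]
flare r [0.4637 0.182  0.085 ] tool [0.0636 0.0041 0.0057]
flare far [0.4613 0.174  0.085 ] tool [0.0636 0.0103 0.0001]
sh l [0.4626 0.1648 0.1396] tool [ 0.009   0.014  -0.0084]
sh r [0.4533 0.1801 0.1396] tool [0.009  0.014  0.0094]
bow base far [0.4561 0.1715 0.1396] tool [0.009  0.016  0.0006]
[246.47005963 161.94339909] [281.3 314.2]
[246.51329465 167.28231839] [281.6 346.2]
[246.06348918 150.61054152] [278.9 246.2]
[245.53011532 135.66040243] [275.7 156.5]
```

View pics/t5.png

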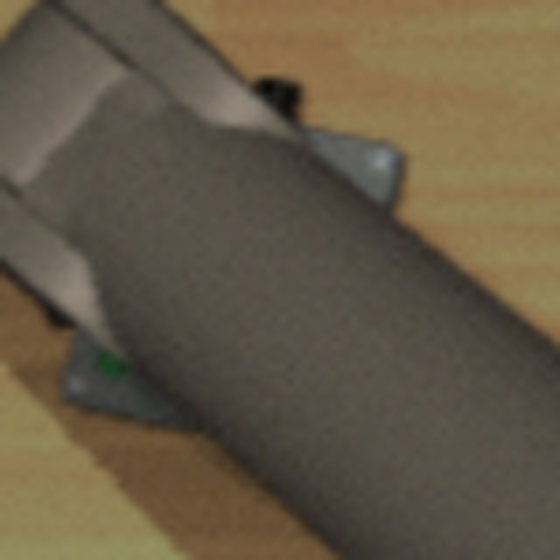

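```bash
python3 - <<'E'
import pickle,cv2,numpy as np
im=pickle.load(open("s5.pkl","rb"))
cv2.imwrite("pics/s5z.png",cv2.resize(im[130:180,225:270,::-1],None,fx=12,fy=12,interpolation=cv2.INTER_NEAREST))
E
```

```text
(no output)
```

View pics/s5z.png

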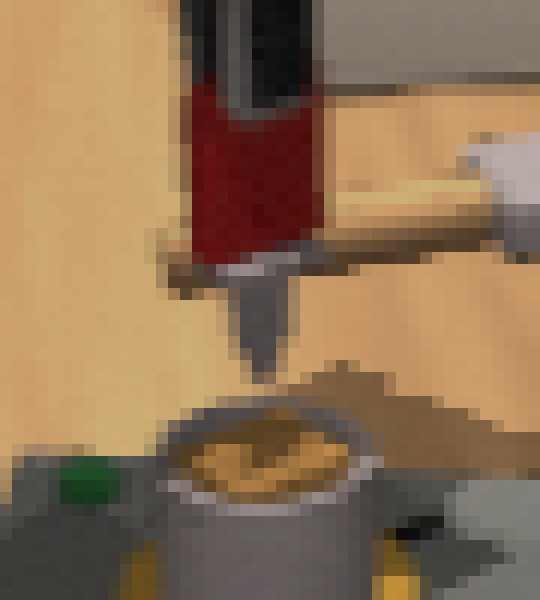

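```bash
python3 -m creep '{"turn":[[0,0,0],[0,0,0],[0,0,0],[0,0,0],[0,0,0]],"translation":[[0.0004,-0.0001,-0.006],[0.0004,-0.0001,-0.012],[0.0004,-0.0001,-0.018],[0.0004,-0.0001,-0.023],[0.0004,-0.0001,-0.023]],"hand":[-1,-1,-1,-1,-1]}'
python3 - <<'E'
from h import *
s,R=pose(); print(s["time_s"],s["position"],jawyaw(R),R[:,0].round(4),s["contact_force"],s["ft_torque"], R.T@s["contact_force"])
E
```

```text
time_s: 8.98
position: [0.4704, 0.1791, 0.1255]
eef_rot: [-1.866, 1.57, 0.254]
contact_force: [0.1, 0.7, -1.5]
width: 0.082
8.975 [0.47042779 0.17906811 0.12548995] 121.47673530101117 [ 6.e-04  2.e-04 -1.e+00] [ 0.13385068  0.68120244 -1.46819452] [-0.05803458 -0.00184681 -0.03332037] [ 1.46837733 -0.46899109  0.51133482]
```

```bash
python3 -m creep '{"turn":[[0,0,0],[0,0,0],[0,0,0],[0,0,0]],"translation":[[0,0,-0.003],[0,0,-0.006],[0,0,-0.009],[0,0,-0.009]],"hand":[-1,-1,-1,-1]}'
python3 - <<'E'
from h import *
s,R=pose(); print(s["time_s"],s["position"],jawyaw(R),R[:,0].round(4),s["contact_force"],s["ft_torque"], R.T@s["contact_force"])
E
```

```text
time_s: 9.48
position: [0.4699, 0.1787, 0.1161]
eef_rot: [1.83, 1.57, -2.333]
contact_force: [-0.7, -0.4, 0.1]
width: 0.081
9.475 [0.46994636 0.17868377 0.11610877] 121.47079129649612 [-5.e-04 -5.e-04 -1.e+00] [-0.69231662 -0.44184933  0.07949708] [-0.16164005  0.27846396 -0.02431411] [-0.07892538  0.82120972 -0.0154373 ]
```

```bash
python3 -m creep '{"turn":[[0,0,0],[0,0,0],[0,0,0],[0,0,0]],"translation":[[0.0002,0.0002,-0.003],[0.0002,0.0002,-0.006],[0.0002,0.0002,-0.009],[0.0002,0.0002,-0.009]],"hand":[-1,-1,-1,-1]}'
python3 - <<'E'
from h import *
s,R=pose(); print(s["time_s"],s["position"],jawyaw(R),R[:,0].round(4),s["contact_force"],s["ft_torque"], R.T@s["contact_force"])
E
```

```text
time_s: 9.98
position: [0.4713, 0.1799, 0.109]
eef_rot: [-2.211, 1.569, -0.091]
contact_force: [-3.1, -1.8, 10.3]
width: 0.077
9.975 [0.47131469 0.17987848 0.10901155] 121.47995333944354 [ 2.3e-03 -2.0e-04 -1.0e+00] [-3.08510388 -1.79938928 10.25077562] [-0.42605525  0.85831597  0.01879085] [-10.25734725   3.55203874   0.06258438]
```

```bash
python3 -m creep '{"turn":[[0,0,0],[0,0,0],[0,0,0],[0,0,0]],"translation":[[-0.0005,-0.0004,-0.003],[-0.0005,-0.0004,-0.006],[-0.0005,-0.0004,-0.008],[-0.0005,-0.0004,-0.008]],"hand":[-1,-1,-1,-1]}'
python3 - <<'E'
from h import *
s,R=pose(); print(s["time_s"],s["position"],jawyaw(R),R[:,0].round(4),s["contact_force"],s["ft_torque"], R.T@s["contact_force"])
cal=vision.get_calibration("wrist")
im=vision.get_image("wrist")
im2=vision.get_image("side");cv2.imwrite("pics/s6.png",cv2.resize(im2[120:190,215:285,::-1],None,fx=8,fy=8,interpolation=cv2.INTER_CUBIC))
cv2.imwrite("pics/w6.png",cv2.resize(im[120:300,180:340,::-1],None,fx=3,fy=3,interpolation=cv2.INTER_CUBIC))
E
```

```text
time_s: 10.48
position: [0.4715, 0.1801, 0.1022]
eef_rot: [-2.162, 1.567, -0.042]
contact_force: [-2.1, -1.1, 4.2]
width: 0.076
10.475 [0.47148971 0.18006936 0.1022299 ] 121.4846099912639 [ 3.9e-03 -2.0e-04 -1.0e+00] [-2.10554503 -1.11913312  4.22327801] [-0.37520311  0.59498882 -0.00306557] [-4.23132243  2.36627519  0.13604475]
```

View pics/w6.png

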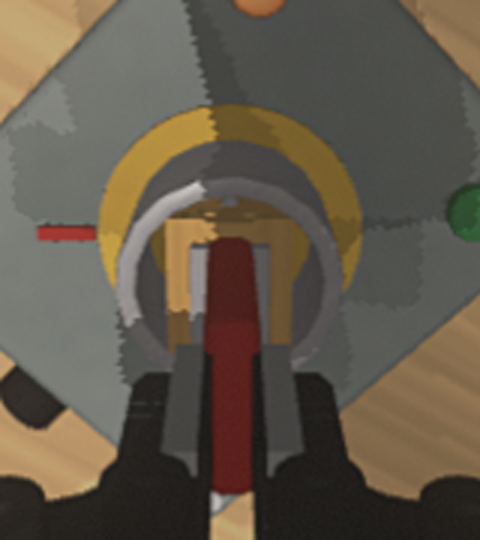

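View pics/s6.png

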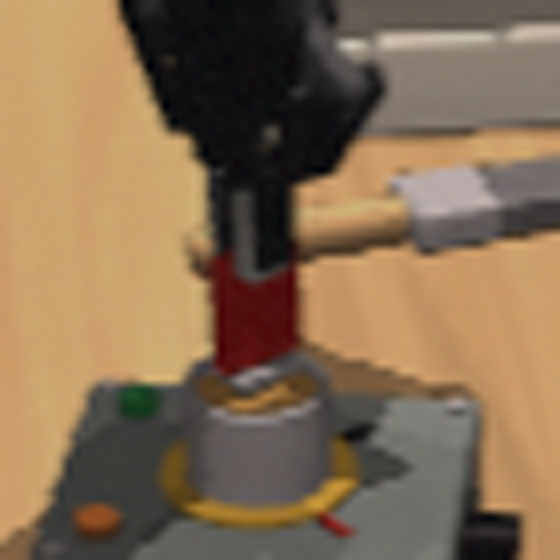

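The blade is in the keyway with the shoulder about 3 mm above the plug face. Push fully home.

```bash
python3 -m creep '{"turn":[[0,0,0],[0,0,0],[0,0,0],[0,0,0]],"translation":[[-0.0006,-0.0004,-0.002],[-0.0006,-0.0004,-0.004],[-0.0006,-0.0004,-0.006],[-0.0006,-0.0004,-0.006]],"hand":[-1,-1,-1,-1]}'
python3 - <<'E'
from h import *
s,R=pose(); print(s["time_s"],s["position"],jawyaw(R),R[:,0].round(4),s["contact_force"],s["ft_torque"], R.T@s["contact_force"])
E
```

```text
time_s: 11.08
position: [0.4718, 0.1801, 0.0985]
eef_rot: [-2.328, 1.564, -0.208]
contact_force: [-8.9, -4.8, 33.9]
width: 0.079
11.075 [0.47178448 0.18007982 0.0984922 ] 121.47104597366176 [ 0.0062 -0.0013 -1.    ] [-8.92240236 -4.77248968 33.92902187] [-1.3663216   1.99356292 -0.04807593] [-33.97714169   9.94605815   0.44070023]
```

```bash
python3 -m creep '{"turn":[[0.07,0.36,0],[0.07,0.36,0],[0.07,0.36,0]],"translation":[[-0.001,-0.0005,-0.002],[-0.001,-0.0005,-0.002],[-0.001,-0.0005,-0.002]],"hand":[-1,-1,-1]}'
python3 - <<'E'
from h import *
s,R=pose(); print(s["time_s"],s["position"],jawyaw(R),R[:,0].round(4),s["contact_force"],s["ft_torque"], R.T@s["contact_force"])
E
```

```text
time_s: 11.45
position: [0.4717, 0.1799, 0.0986]
eef_rot: [-2.635, 1.569, -0.515]
contact_force: [-7.4, -4.0, 24.5]
width: 0.081
11.45 [0.4716533  0.17994275 0.09857027] 121.45595425133031 [ 0.002  -0.0011 -1.    ] [-7.42890207 -4.01137525 24.4559885 ] [-1.09535018  1.65718895 -0.06053044] [-24.46601423   8.4037958    0.4067612 ]
```

```bash
python3 -m creep '{"turn":[[0,0,-7],[0,0,-14],[0,0,-21],[0,0,-28],[0,0,-28]],"translation":[[0,-0.0002,-0.002],[0,-0.0004,-0.002],[0,-0.0006,-0.002],[0,-0.0008,-0.002],[0,-0.0008,-0.002]],"hand":[-1,-1,-1,-1,-1]}'
python3 - <<'E'
from h import *
s,R=pose(); print(s["time_s"],s["position"],jawyaw(R),R[:,0].round(4),s["contact_force"],s["ft_torque"], R.T@s["contact_force"],s["width"])
im=vision.get_image("wrist")
cv2.imwrite("pics/w7.png",cv2.resize(im[120:300,180:340,::-1],None,fx=3,fy=3,interpolation=cv2.INTER_CUBIC))
E
```

```text
time_s: 12.08
position: [0.4722, 0.1804, 0.0986]
eef_rot: [-2.136, 1.567, -0.505]
contact_force: [-7.6, -1.6, 24.4]
width: 0.08
12.075 [0.47217858 0.1803782  0.09864007] 93.42164459896428 [ 0.0034 -0.0019 -1.    ] [-7.56050284 -1.55374415 24.44093123] [-0.45443532  1.73545408  0.04680899] [-24.46320599   7.56068146  -1.14982257] 0.08000591436289975
```

View pics/w7.png

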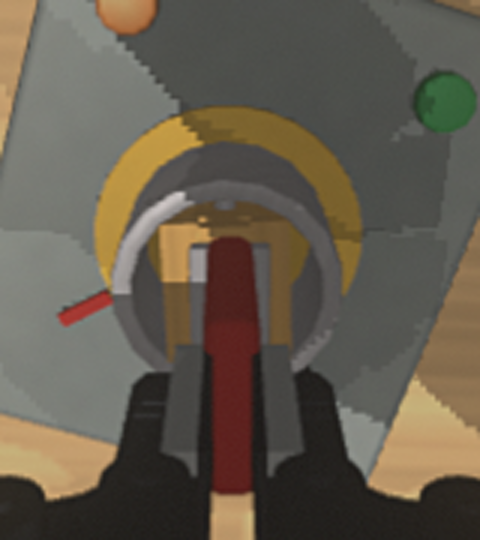

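```bash
python3 -m creep '{"turn":[[0,0,-7],[0,0,-14],[0,0,-21],[0,0,-28],[0,0,-28]],"translation":[[-0.0005,-0.0004,-0.002],[-0.0007,-0.0007,-0.002],[-0.0009,-0.001,-0.002],[-0.001,-0.0012,-0.002],[-0.001,-0.0012,-0.002]],"hand":[-1,-1,-1,-1,-1]}'
python3 - <<'E'
from h import *
s,R=pose(); print(s["time_s"],s["position"],jawyaw(R),R[:,0].round(4),s["contact_force"],s["ft_torque"], R.T@s["contact_force"],R.T@s["ft_torque"],s["width"])
E
```

```text
time_s: 12.75
position: [0.4724, 0.1804, 0.0987]
eef_rot: [-1.574, 1.565, -0.431]
contact_force: [-4.1, -2.2, 21.5]
width: 0.083
12.75 [0.47239699 0.18044708 0.09868932] 65.44700679727421 [ 0.0053 -0.0024 -1.    ] [-4.05878662 -2.187729   21.50281239] [-0.28527609  1.2108828   0.08287897] [-21.51852221   2.65799243  -3.67683637] [-0.08731557  0.76215107  0.98284804] 0.08273287024961144
```

```bash
python3 -m creep '{"turn":[[0,0,-7],[0,0,-14],[0,0,-21],[0,0,-28],[0,0,-28]],"translation":[[-0.0006,-0.0005,-0.002],[-0.0008,-0.0008,-0.002],[-0.001,-0.001,-0.002],[-0.001,-0.0012,-0.002],[-0.001,-0.0012,-0.002]],"hand":[-1,-1,-1,-1,-1]}'
python3 - <<'E'
from h import *
s,R=pose(); print(s["time_s"],s["position"],jawyaw(R),R[:,0].round(4),s["contact_force"],s["ft_torque"], R.T@s["contact_force"],s["width"],s["joint_pos"].round(2))
im=vision.get_image("wrist")
cv2.imwrite("pics/w8.png",cv2.resize(im[120:300,180:340,::-1],None,fx=3,fy=3,interpolation=cv2.INTER_CUBIC))
E
```

```text
time_s: 13.38
position: [0.4727, 0.1802, 0.0987]
eef_rot: [-1.206, 1.563, -0.553]
contact_force: [-4.4, -1.8, 20.2]
width: 0.083
13.375 [0.4727389  0.18020501 0.09870282] 37.40929380739091 [ 0.0068 -0.0042 -1.    ] [-4.44030741 -1.77108235 20.22850802] [-0.43119875  1.15260073  0.08641827] [-20.25049444   1.14049514  -4.54558523] 0.0831964474252439 [-0.06  0.38 -0.53  2.03  0.27  0.8  -0.09]
```

View pics/w8.png

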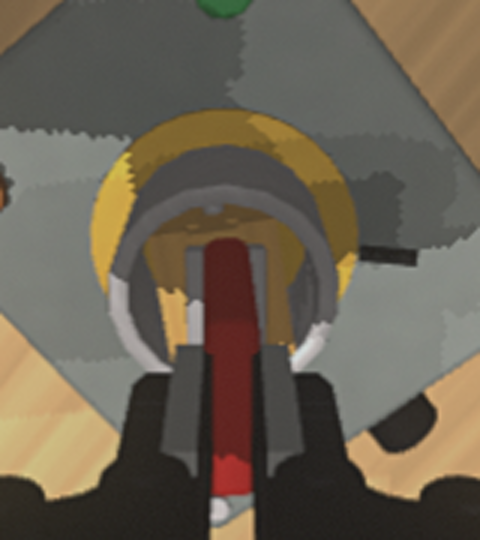

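```bash
python3 -m creep '{"turn":[[0.1,0.15,-5],[0.15,0.3,-10],[0.15,0.3,-14],[0.15,0.3,-14]],"translation":[[-0.0008,-0.0004,-0.002],[-0.001,-0.0006,-0.002],[-0.001,-0.0006,-0.002],[-0.001,-0.0006,-0.002]],"hand":[-1,-1,-1,-1]}'
python3 - <<'E'
from h import *
s,R=pose(); print(s["time_s"],s["position"],jawyaw(R),R[:,0].round(4),s["contact_force"],s["ft_torque"], R.T@s["contact_force"],s["width"],s["joint_pos"].round(2))
im=vision.get_image("wrist")
cv2.imwrite("pics/w9.png",cv2.resize(im[120:300,180:340,::-1],None,fx=3,fy=3,interpolation=cv2.INTER_CUBIC))
E
```

```text
time_s: 13.92
position: [0.4729, 0.1802, 0.0987]
eef_rot: [-1.04, 1.566, -0.63]
contact_force: [-4.6, -2.8, 21.8]
width: 0.076
13.925 [0.47291679 0.18016554 0.09870443] 23.473537674285144 [ 0.0035 -0.0025 -1.    ] [-4.5642308  -2.84268735 21.76892713] [-0.77190443  1.27376449  0.22892303] [-21.77742677  -0.87058544  -5.27115041] 0.0757404479773261 [-0.1   0.37 -0.48  2.03  0.24  0.79 -0.3 ]
```

View pics/w9.png

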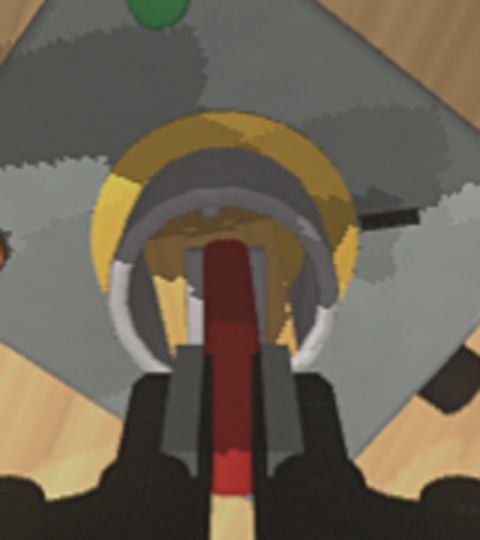

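```bash
python3 -m creep '{"turn":[[0,0,-3],[0,0,-6],[0,0,-6]],"translation":[[-0.0006,-0.0003,-0.002],[-0.0006,-0.0003,-0.002],[-0.0006,-0.0003,-0.002]],"hand":[-1,-1,-1]}'
python3 - <<'E'
from h import *
s,R=pose(); print(s["time_s"],s["position"],jawyaw(R),R[:,0].round(4),s["contact_force"],s["ft_torque"], R.T@s["contact_force"],s["width"])
im=vision.get_image("wrist")
cv2.imwrite("pics/w10.png",cv2.resize(im[120:300,180:340,::-1],None,fx=3,fy=3,interpolation=cv2.INTER_CUBIC))
E
```

```text
time_s: 14.35
position: [0.473, 0.1802, 0.0987]
eef_rot: [-0.929, 1.564, -0.622]
contact_force: [-5.8, -3.6, 22.5]
width: 0.08
14.35 [0.47295779 0.18018713 0.09865311] 17.586655592677037 [ 0.0052 -0.0038 -1.    ] [-5.83601897 -3.61007495 22.49491943] [-0.84591965  1.57390963  0.54239275] [-22.5114696   -1.79439024  -6.56711952] 0.07962399409520275
```

View pics/w10.png

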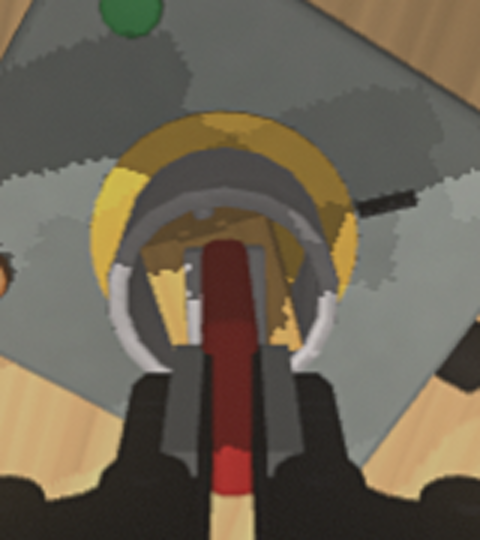

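```bash
python3 - <<'E'
from h import *
im2=vision.get_image("side");cv2.imwrite("pics/s11.png",im2[:,:,::-1])
cv2.imwrite("pics/s11z.png",cv2.resize(im2[120:190,215:285,::-1],None,fx=8,fy=8,interpolation=cv2.INTER_CUBIC))
for i in range(3): vision.get_image("top")
s,R=pose(); print(s["time_s"],s["position"],jawyaw(R),s["contact_force"],s["ft_torque"],s["width"])
E
```

```text
14.6 [0.4729645  0.18018981 0.09866522] 17.614645197580202 [-7.05296788 -3.73534675 23.08810356] [-0.86305354  1.6423229   0.57881579] 0.07876491959642885
```

View pics/s11.png

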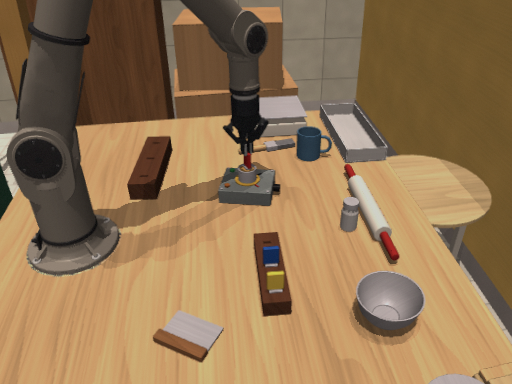

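View pics/s11z.png

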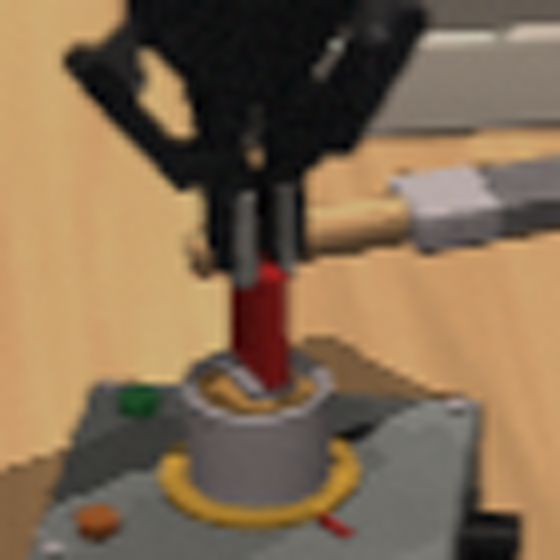

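The side view shows the red key seated and turned at (248,170). The blue and yellow keys and the other objects are in place. Push (23 N) and torque (0.58 N m) are steady, so I'll hand in.

```bash
python3 -c "
from rig import finish_job; print(finish_job())"
```

```text
the job is handed in; nothing more can be done
None
```

I handed the job in at about 14.6 s, still holding the red key pushed home and turned against the stop. No verdict was reported.

- **Insertion:** I gripped the red key by its bow, lifted it out of the smaller rest and lowered it into the keyway. It passed both pins without wiggling and stopped hard at the expected depth: the tool tip was at 0.0985 m under 34 N, against 0.099 m expected.
- **Turn:** I then turned the hand about 104° clockwise while pushing down.
- **Last checks:**
    - The push was steady at about 23 N, with the height unchanged at 0.0987 m.
    - The torque about the vertical rose from 0.23 to 0.54 N m over the last 6°, then read 0.58 N m. The spring and friction alone give about 0.18 N m, so I take the rise as the stop.
    - The side view shows the key seated, the other two keys in the rest and everything else in place.
- **Didn't match exactly:**
    - The hand turned about 10° past the quarter turn plus the stated play. I put that down to give in the grip and the stop. I could not read the plug's angle directly.
    - A sideways load of about 7–8 N stayed on the key.
    - Before insertion, the wrist and side cameras disagreed by about 1 mm on where the keyway was.

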